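# Pick a split retaining ring out of a bearing housing

### The arm

A 7-joint arm with a two-finger parallel gripper is mounted at the origin on the work surface. World frame = base frame: x ahead of the robot, y to its left, z up, the work surface at z = 0. Lengths are in m, angles in degrees, forces in N, time in s.
With the tool pointing down it reaches from about 0.425 to 0.875 m from the base axis. Payload 4.7 kg.
Tool frame: the origin (TCP) lies on the centre line of the jaws, within the pads' length; the fingertips stand ahead of it and the grasp point (between the pads) lies 2 mm behind it (env.tip_reach is the x of the fingertips in the tool frame, in m); x points along the fingers, z is the direction in which the jaws open and shut, and the axes are right-handed (so a half turn about x gives the same grasp; the last joint's range is limited). The gripper opens to 87 mm and grips with 3 to 60 N. Pads are 19 mm wide; open, the fingers measure 117 mm over their backs; the gripper's body (75 mm by 190 mm) begins 51 mm behind the grasp point.
Start: joints at [-72.76, 18.392, -4.016, 83.108, 1.295, 78.541, -3.26], TCP at [0.184, 0.623, 0.24] pointing down, gripper open.
Joint ranges: [-163.93, 163.93], [-17.29, 119.83], [-79.2, 71.16], [3.27, 140.29], [-89.18, 269.18], [5.43, 117.66], [-154.24, 154.24]. Speed limits (degrees/s): [147.25, 147.25, 180, 180, 180, 180, 180].

### API

Orientations are given as [roll, pitch, yaw] about the fixed x, y, z axes, in that order (R = Rz(yaw) Ry(pitch) Rx(roll)).
In Python, from cell import telemetry, optics, env, models gives the robot as it stands.
- The arm moves only by the shell command python3 -m pendant 'ROWS' [FORCE]. ROWS is JSON, a list of rows, each a list of 3 entries, a list of its own where there are three numbers: the finger opening in mm, from 0 to 87, then the shift along the tool's x, y, z in mm, then the turn, a rotation vector about the tool's x, y, z in rad. A call has 1 to 10 rows; each row is the pose to reach, as a shift and turn from the pose commanded when the call began, along the tool's axes at that moment; what a row does not reach only later rows make up. A row lasts 1/12 s, in which the tool goes at most 41.7 mm and 7.16 degrees, less where a joint would pass 70% of its speed; a pose out of reach is approached as far as the arm can. A call with a gripper value outside its range is refused whole. The fingers move at their own pace and stop on an object; FORCE is the grip in N (left out, the last holds). Time passes only in rows, so rows that repeat a pose let the fingers close. It gives the time, the measured TCP pose, the force and the opening at its end, in the units of the state.
- telemetry.get_obs(): the state, without advancing time (a new reading comes with each control period).
- optics.read_camera(name): name is "side" or "top" or "wrist"; returns a dict with "image" (480x640x3 uint8, blue, green, red), "range_z" (480x640 float32, m along the optical axis (not along the pixel's ray), 0 where there is no reading), "fx", "fy", "cx", "cy" (pixels), "k1" (the pictures are not rectified: a ray, as slopes to the right and down, at radius r is drawn at 1 + k1 r^2 times it, then the intrinsics apply), "cam_to_world" (4x4, takes a point from camera to world coordinates). Camera axes: x right, y up, looking along -z (the intrinsics and any distortion apply to the point x, -y, -z); pixel columns grow to the right and rows downward; lengths in m; the calibration is good to about 2 mm. A picture is of the moment at which its call begins.
- env.sign_off(): hands the job in, once; it reports no verdict.
Trained networks look in the newest picture that a camera, given by its name, has taken for a name from the list of things; names that differ only in an ending like _2 or _b are one class to them, and where a whole thing is asked for, a point or a joint stands for the part that bears it (a point fixed in the world has none). Each returns a list of dicts, best first, with "confidence" (0 to 1); they miss things now and then, are a little off and sometimes report something else, mostly with a low value. They report only what shows in the picture. A call takes as long as a camera call. They do not tell look-alikes from the thing itself.
- models.masks_of(camera, label): "pixels" (480x640 bool, what is visible of it) and "extent" ([left, top, right, bottom] as shares, 0 to 1, of the picture: columns of its width, rows of its height, round what is visible of it).
- models.landmark_of(camera, label): "centre" ([row, column] as shares, 0 to 1, of the picture: columns of its width, rows of its height: a listed point, or the origin of a listed thing).
The state is a dict: "time_s": time; "qpos": joint angles; "joint_velocities": joint speeds; "effort": joint torques, N m; "tool_pos": TCP position; "tool_rot": TCP orientation; "force": force on the tool from outside, world axes, zero at the start; "wrist_torque": the same for the moment, N m; "grip_width": finger opening in m.
Only numpy, scipy, OpenCV 4.12 (cv2) and the standard library are available. Lean on these libraries where they do the work, as an engineer would, in place of code of your own. Each camera call takes 0.05 s, during which the arm holds its last target.

### The job

Take the hooked pick by its wooden handle, slide its tip through the housing's side slot under the end of the split retaining ring, and lift the ring up out of its groove with the pick, never with the fingers. Lay the ring down flat, all of it on the cork mat, and put the pick down too (it may stay lying under the ring's edge).

Things in the scene. Friction and masses are not known exactly. Their poses are not given: they have to be found in the camera images.
- pick: Sizes in mm. Hooked pick lying on the bench, 120 g. Origin: centre of the underside of its wooden handle (90 along x, 20 wide, 26 high). Steel shank towards +x, 8 wide, 6.5 to 11.5 above the origin, ending at x 125 in an upturned tip (x 120-125) 18.5 high. Balances at x 30. Not the flat file beside it: same handle, wider straight dark blade; they swap places.
- housing: Fixed aluminium housing, outer radius 62 mm, top z 60, on a 130 square flange 12 thick. Origin: underside centre, bore axis z. Open groove in the top, radius 39-50, floor z 52, holds the ring. Bore (radius 36) is free down to z 30. On the -x side, roughly facing the robot, a radial slot 21 to 28 wide cuts wall and groove, floor z 28: 24 free height under the ring wire.
- ring: Loose split ring of 6 mm dark steel wire, 50 g, mean radius 45, a 9 mm lug at each end. Origin: circle centre at underside level; z its axis. It starts in the housing's groove, axes along the housing's within 3 degrees. Its wire at x -45 bridges the slot; one end is 16 mm beside that point towards -y, then comes the gap (30 degrees). Lifted there it tilts, then hangs on the hook.
- mat: Square cork mat, fixed, 220 x 220 x 4 mm, lying on the bench to the robot's left. Origin: centre of its underside; x and y along its edges.
Mind the look-alikes: they are no part of the job. What is shaped like the pick but green, pink or turquoise is not meant.

How it is judged (in metres and radians):
On the way:
1. the ring is lifted by the pick at its slot side: its underside's centre is over 65 mm above the bench (13 mm up), it slopes by more than 10 degrees with the slot side up, and the pick carries it (height (world z) of ring above 0.065 m and angle between ring's own x axis and vertical above 1.745 rad and contact force between pick and ring above 0.05 N), for 0.2 s.
At the end, for the whole second after the job is handed in: The ring lies at rest on the cork mat, either face up, within 20 degrees of flat and its centre below 30 mm and within 75 mm of the mat's middle along each mat edge; the pick lies at rest, put down (origin below 35 mm) (x of ring in the frame of mat between -0.075 and 0.075 m and y of ring in the frame of mat between -0.075 and 0.075 m and height (world z) of ring below 0.03 m and angle between the z axis of ring and the z axis of mat, either way round below 0.35 rad and linear speed of each of ring, pick below 0.02 m/s and height (world z) of pick below 0.035 m); the robot touches nothing.
It fails at once if the fingers touch the ring with more than 1 N (contact force between the fingers and ring above 1 N).
It also fails if it takes over 51 s, if anything falls off the work surface, if the arm or the gripper's body presses on something with over 40 N, if the wrist force passes 120 N, or if a joint passes its speed limit or range.

## Working session

There is one attempt and no reset: what is moved stays moved. The work goes in short steps, Python scripts to look and compute and a shell command to move; the robot and the scene stay as the last step left them, time stands still between calls to the robot, and variables do not carry over. Pictures are saved under pics/ and viewed, and the job is handed in when it is done.

```bash
ls; mkdir -p pics; cat > h.py <<'E'
import numpy as np, cv2
from cell import telemetry, optics, env, models
def save(c,n):
    cv2.imwrite('pics/'+n+'.png',c['image'])
E
python3 - <<'E'
from h import *
for n in ['side','top','wrist']:
    c=optics.read_camera(n); save(c,n+'0'); print(n,c['fx'],c['fy'],c['cx'],c['cy'],c['k1'],np.round(c['cam_to_world'],3).tolist())
    for l in ['pick','housing','ring','mat']:
        print(l,[(round(d['confidence'],2),np.round(np.array(d['extent'])*[640,480,640,480]).tolist()) for d in models.masks_of(n,l)],[(round(d['confidence'],2),np.round(np.array(d['centre'])*[480,640]).tolist()) for d in models.landmark_of(n,l)])
print(telemetry.get_obs(), env.tip_reach)
E
```

```text
pics
side 558.2812419152408 558.2812419152408 318.42498736386136 240.6504237505022 -0.1453132256438867 [[0.899, 0.335, -0.282, 0.14], [-0.438, 0.66, -0.61, -0.824], [-0.019, 0.672, 0.74, 0.949], [0.0, 0.0, 0.0, 1.0]]
pick [(0.95, [357.0, 314.0, 434.0, 349.0]), (0.81, [431.0, 341.0, 520.0, 365.0]), (0.7, [244.0, 322.0, 327.0, 367.0]), (0.66, [340.0, 377.0, 415.0, 437.0])] [(0.83, [341.0, 377.0]), (0.79, [421.0, 364.0]), (0.7, [351.0, 267.0]), (0.7, [354.0, 491.0])]
housing [(0.87, [348.0, 177.0, 417.0, 239.0])] [(0.63, [214.0, 379.0])]
ring [] [(0.52, [197.0, 385.0])]
mat [(0.89, [218.0, 117.0, 326.0, 189.0])] [(0.65, [153.0, 271.0]), (0.38, [216.0, 380.0])]
top 532.6922315674365 532.6922315674365 322.9583883717955 246.11130769256877 -0.11366400354680188 [[0.013, 0.999, -0.044, 0.449], [-0.999, 0.012, -0.034, -0.098], [-0.033, 0.045, 0.998, 1.111], [0.0, 0.0, 0.0, 1.0]]
pick [(0.92, [413.0, 292.0, 428.0, 376.0]), (0.8, [446.0, 192.0, 459.0, 272.0]), (0.61, [505.0, 247.0, 527.0, 326.0]), (0.55, [502.0, 139.0, 533.0, 215.0])] [(0.97, [160.0, 517.0]), (0.74, [250.0, 450.0]), (0.64, [348.
[... 473 characters left out ...]
 []
mat [] []
{'time_s': 1.35, 'qpos': array([-72.7574348 ,  18.39201144,  -4.01745488,  83.10748271,
         1.2931858 ,  78.54117531,  -3.26136552]), 'joint_velocities': array([ 0.04311372,  0.08508091,  0.01408609, -0.03693038, -0.05458044,
       -0.09422318,  0.0607195 ]), 'effort': array([ 1.70253179e-05, -4.91091835e+01, -4.03047614e-01, -3.12770247e+01,
       -6.37338683e-02,  3.33319861e-02,  2.68144777e-05]), 'tool_pos': array([0.18390729, 0.62345841, 0.2395863 ]), 'tool_rot': array([-7.02322316, 89.99559842, 66.54256606]), 'force': array([-0.32992969, -0.26536819,  0.68545237]), 'wrist_torque': array([0.02492387, 0.01787793, 0.04887907]), 'grip_width': 0.08712147419998205} 0.017
```

View pictures.

View pics/top0.png

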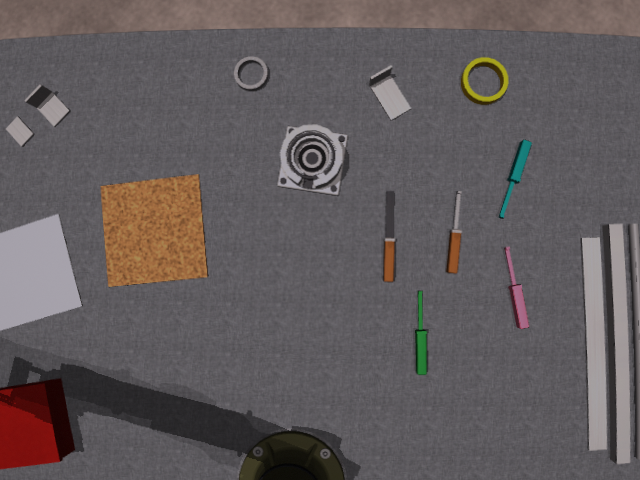

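View pics/side0.png

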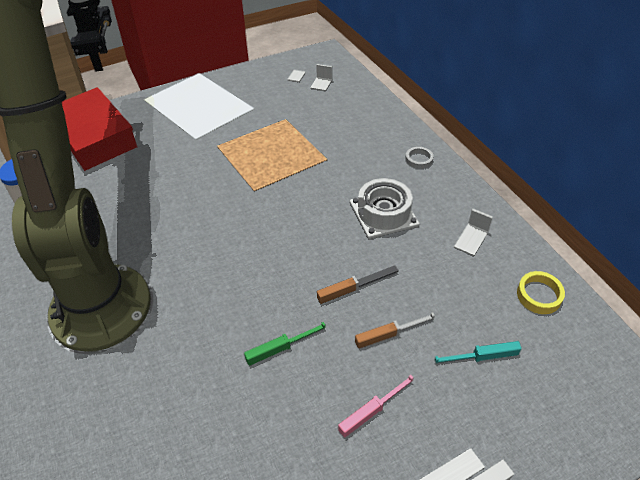

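```bash
cat >> h.py <<'E'
def undist(c,uv):
    uv=np.atleast_2d(np.array(uv,float)); d=np.stack([(uv[:,0]-c['cx'])/c['fx'],(uv[:,1]-c['cy'])/c['fy']],1)
    s=d.copy()
    for _ in range(20): s=d/(1+c['k1']*(s**2).sum(1,keepdims=True))
    return s
def world(c,uv,z=None):
    s=undist(c,uv); M=c['cam_to_world']; r=np.c_[s[:,0],-s[:,1],-np.ones(len(s))]
    if z is None:
        ii=np.round(np.atleast_2d(uv)).astype(int); t=c['range_z'][ii[:,1],ii[:,0]]
    else:
        rw=r@M[:3,:3].T; t=(z-M[2,3])/rw[:,2]
    return (r*t[:,None])@M[:3,:3].T+M[:3,3]
def project(c,P):
    M=c['cam_to_world']; q=(np.atleast_2d(P)-M[:3,3])@M[:3,:3]
    s=np.c_[q[:,0]/-q[:,2],-q[:,1]/-q[:,2]]; s=s*(1+c['k1']*(s**2).sum(1,keepdims=True))
    return s*[c['fx'],c['fy']]+[c['cx'],c['cy']]
E
python3 - <<'E'
from h import *
c=optics.read_camera('top'); im=c['image']
cv2.imwrite('pics/z1.png',cv2.resize(im[180:290,370:480],None,fx=5,fy=5,interpolation=cv2.INTER_CUBIC))
cv2.imwrite('pics/z2.png',cv2.resize(im[115:205,265:365],None,fx=6,fy=6,interpolation=cv2.INTER_CUBIC))
h=cv2.cvtColor(im,cv2.COLOR_BGR2HSV)
m=(h[...,0]<18)&(h[...,1]>140)
m[:, :380]=0
n,l,st,ce=cv2.connectedComponentsWithStats(m.astype(np.uint8))
for i in range(1,n):
    if st[i,4]>100:
        ys,xs=np.where(l==i); z=world(c,np.c_[xs,ys])
        top=world(c,np.c_[xs,ys],0.026)
        mu=top.mean(0); w,v=np.linalg.eigh(np.cov((top-mu)[:,:2].T)); r=cv2.minAreaRect(np.c_[xs,ys].astype(np.float32))
        a=v[:,1]; a=a*np.sign(a[0]); print(st[i],np.median(z[:,2]),mu, 'yaw',np.degrees(np.arctan2(a[1],a[0])),np.ptp((top-mu)[:,:2]@a),r)
print(world(c,[[458,193],[454,235]],0.01))
for s in ['top']:
    for d in models.masks_of('top','mat')[:1]:
        ys,xs=np.where(d['pixels']); P=world(c,np.c_[xs,ys],0.004); print(P.mean(0),cv2.minAreaRect((P[:,:2]*1000).astype(np.float32)))
E
```

```text
[447 233  14  40 424] 0.02547514318491584 [ 0.48721586 -0.32723403  0.026     ] yaw -5.488947543253325 0.08127576783916073 ((453.1977844238281, 252.42361450195312), (10.713427543640137, 39.77241897583008), 5.440332412719727)
[384 242  10  40 384] 0.025878855521906607 [ 0.4670328  -0.19550892  0.026     ] yaw -0.310748573008462 0.07943693793298615 ((388.5, 261.5), (39.0, 9.0), 90.0)
[[ 0.61145981 -0.34053974  0.01      ]
 [ 0.52381714 -0.33203468  0.01      ]]
[0.52688707 0.30181824 0.004     ] ((527.96630859375, 303.46563720703125), (220.36468505859375, 219.96417236328125), 6.882816791534424)
```

View pics/z1.png

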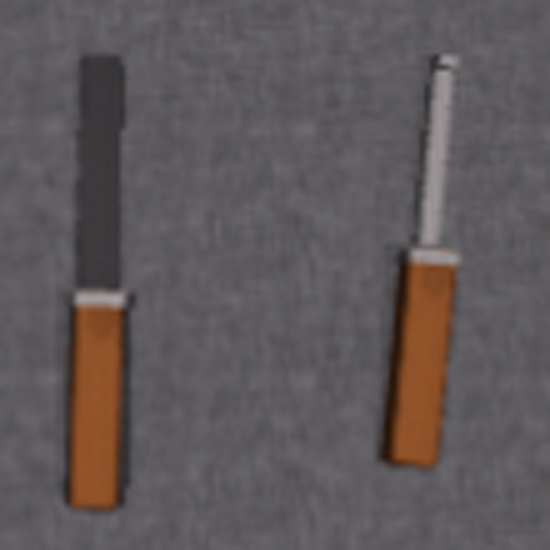

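View pics/z2.png

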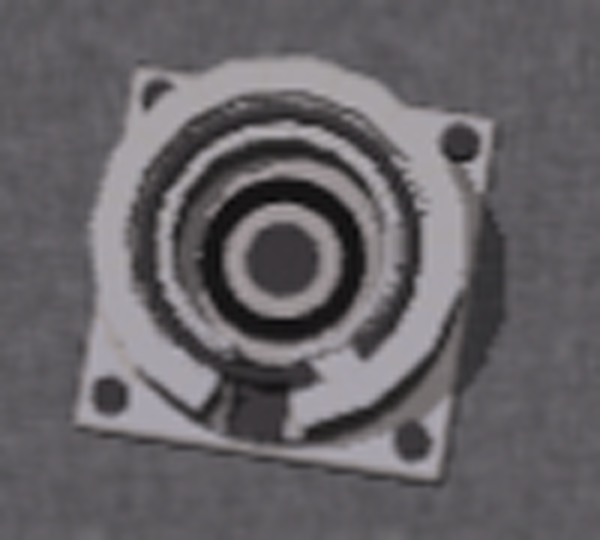

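```bash
cat >> h.py <<'E'
from scipy.spatial.transform import Rotation as Ro
def rot(rpy): return Ro.from_euler('xyz',rpy,degrees=True)
def toolR(yaw,nose=0,flip=0):
    # pick x axis = p, tool x down; tool z = horizontal perp
    y=np.radians(yaw); p=np.array([np.cos(y),np.sin(y),0]); l=np.array([-np.sin(y),np.cos(y),0])
    d=np.array([0,0,-1.]); z=l if not flip else -l
    R=np.c_[d,np.cross(z,d),z]
    return Ro.from_rotvec(l*np.radians(nose))*Ro.from_matrix(R)   # nose>0 = nose down
def plan(pos,R,o=None):
    o=o or telemetry.get_obs(); R0=rot(o['tool_rot'])
    sh=R0.inv().apply(np.array(pos)-o['tool_pos'])*1000
    rv=(R0.inv()*R).as_rotvec()
    return np.round(sh,1).tolist(),np.round(rv,3).tolist()
E
python3 - <<'E'
from h import *
o=telemetry.get_obs(); print(np.round(rot(o['tool_rot']).as_matrix(),3))
c=optics.read_camera('top')
def px(l,s,ox,oy): return [[(u+.5)/s-.5+ox,(v+.5)/s-.5+oy] for u,v in l]
P=world(c,px([(138,68),(492,122),(440,478),(78,425)],6,265,115),0.012); print(P,P.mean(0))
for a,b in [(1,0),(2,3),(2,1),(3,0)]: d=P[b]-P[a]; print(np.linalg.norm(d),np.degrees(np.arctan2(d[1],d[0])))
print(world(c,px([(443,60),(433,250),(384,463),(437,465)],5,370,180),[.0185,.012,.02,.026][1]))
for f in (0,1):
  for pos,yaw in [((0.5,0.1,0.24),0),((0.51,-0.33,0.2),-5.5)]: print(f,plan(pos,toolR(yaw,0,f)))
E
```

```text
[[ 0.    -0.959  0.283]
 [ 0.     0.283  0.959]
 [-1.    -0.     0.   ]]
[[ 0.75001812  0.01671697  0.012     ]
 [ 0.73116055 -0.10754415  0.012     ]
 [ 0.60568676 -0.09075255  0.012     ]
 [ 0.62330576  0.03531929  0.012     ]] [ 0.6775428  -0.03656511  0.012     ]
0.12568386991833894 81.3707751128811
0.12729704240466327 82.04422940890264
0.12659238646895324 -7.622354268558311
0.128070555742682 -8.351787349047886
[[ 0.61409984 -0.34053019  0.012     ]
 [ 0.53492098 -0.33618149  0.012     ]
 [ 0.44675061 -0.31607954  0.012     ]
 [ 0.44615526 -0.33804797  0.012     ]]
0 ([-0.4, -451.3, -412.6], [-0.287, 0.0, 0.0])
0 ([39.6, -582.5, -822.2], [-0.191, 0.0, 0.0])
1 ([-0.4, -451.3, -412.6], [2.855, 0.0, -0.0])
1 ([39.6, -582.5, -822.2], [2.951, 0.0, -0.0])
```

```bash
python3 -m pendant '[[87,[0,-451,-413],[-0.287,0,0]],[87,[0,-451,-413],[-0.287,0,0]],[87,[0,-451,-413],[-0.287,0,0]],[87,[0,-451,-413],[-0.287,0,0]],[87,[0,-451,-413],[-0.287,0,0]],[87,[0,-451,-413],[-0.287,0,0]],[87,[0,-451,-413],[-0.287,0,0]],[87,[0,-451,-413],[-0.287,0,0]],[87,[0,-451,-413],[-0.287,0,0]],[87,[0,-451,-413],[-0.287,0,0]]]'
python3 - <<'E'
from h import *
print(plan((0.5,-0.05,0.26),toolR(-6)),plan((0.48,-0.33,0.22),toolR(-5.5)))
E
```

```text
time_s: 2.33
tool_pos: [0.3997, 0.2648, 0.24]
tool_rot: [-36.9, 89.9, 53.2]
force: [1.4, 0.2, -0.3]
grip_width: 0.0869
([-20.3, -100.1, -314.8], [0.105, 0.001, 0.001]) ([19.4, -80.0, -594.8], [0.096, 0.001, 0.001])
```

```bash
python3 -m pendant '[[87,[-20,-100,-315],[0.105,0,0]],[87,[-20,-100,-315],[0.105,0,0]],[87,[-20,-100,-315],[0.105,0,0]],[87,[-20,-100,-315],[0.105,0,0]],[87,[-20,-100,-315],[0.105,0,0]],[87,[-20,-100,-315],[0.105,0,0]],[87,[-20,-100,-315],[0.105,0,0]],[87,[-20,-100,-315],[0.105,0,0]],[87,[-20,-100,-315],[0.105,0,0]],[87,[-20,-100,-315],[0.105,0,0]]]'
python3 - <<'E'
from h import *
print(plan((0.5154,-0.331,0.2),toolR(-5.5)))
c=optics.read_camera('wrist'); save(c,'w1'); np.savez('pics/w1.npz',**c)
E
```

```text
time_s: 3.17
tool_pos: [0.4994, -0.0511, 0.26]
tool_rot: [-89.4, 90.0, -5.8]
force: [-0.1, 0.7, 0.2]
grip_width: 0.087
([60.0, -46.8, -276.4], [-0.015, 0.0, 0.001])
```

View pics/w1.png

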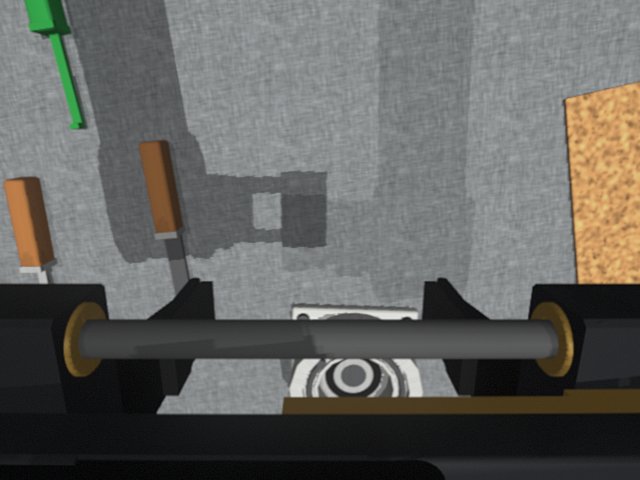

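```bash
python3 -m pendant '[[87,[0,-190,-10],[0,0,0]],[87,[0,-190,-10],[0,0,0]],[87,[0,-190,-10],[0,0,0]],[87,[0,-190,-10],[0,0,0]],[87,[0,-190,-10],[0,0,0]],[87,[0,-190,-10],[0,0,0]],[87,[0,-190,-10],[0,0,0]]]'
python3 - <<'E'
from h import *
c=optics.read_camera('wrist'); save(c,'w2'); np.savez('pics/w2.npz',**c)
E
```

```text
time_s: 3.8
tool_pos: [0.6873, -0.076, 0.2575]
tool_rot: [94.1, 89.8, 178.3]
force: [-1.2, 0.6, -0.1]
grip_width: 0.0874
```

View pics/w2.png

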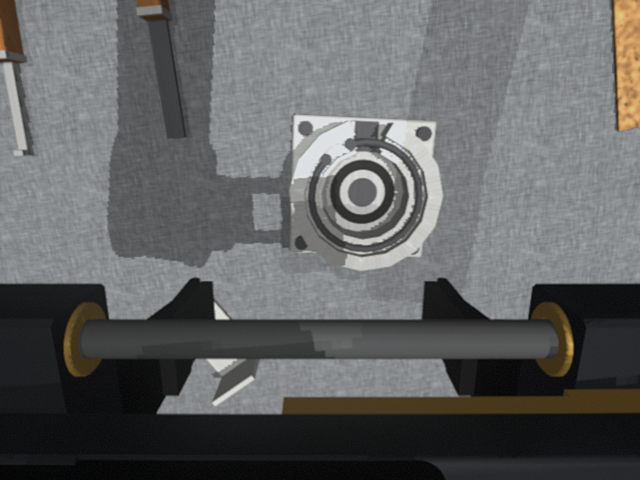

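```bash
python3 - <<'E'
from h import *
c=dict(np.load('pics/w2.npz')); im=c['image']
cv2.imwrite('pics/w2z.png',cv2.resize(im[105:280,280:450],None,fx=4.5,fy=3.4,interpolation=cv2.INTER_CUBIC)[:600])
z=c['range_z']; ys,xs=np.mgrid[105:280,280:450]; uv=np.c_[xs.ravel(),ys.ravel()]
P=world(c,uv)
top=(P[:,2]>.055)&(P[:,2]<.066); Q=P[top]; print('top z',np.median(Q[:,2]))
(x,y),r=cv2.minEnclosingCircle((Q[:,:2]*1000).astype(np.float32)); print('top circ',x,y,r)
fl=(P[:,2]>.006)&(P[:,2]<.017); print(cv2.minAreaRect((P[fl][:,:2]*1000).astype(np.float32)), np.median(P[fl][:,2]))
# top-down height map
g=np.zeros((170,170),np.float32)
H=np.clip(((P[:,0]*1000-590)),0,169).astype(int);W=np.clip((50-P[:,1]*1000),0,169).astype(int)
g[H,W]=P[:,2]*1000
cv2.imwrite('pics/hm.png',cv2.resize(np.clip(g[::-1]*4,0,255).astype(np.uint8),None,fx=3.5,fy=3.5,interpolation=0))
# flange corners
C=world(c,[[293,115],[434,121],[421,254],[291,250]],.012); print(C, C.mean(0))
for s in ['housing','ring']: pass
E
```

```text
top z 0.059693450598299475
top circ 678.4061279296875 -36.42015838623047 63.16624450683594
((678.4961547851562, -36.66387939453125), (129.25128173828125, 130.67530822753906), 81.6004409790039) 0.011954231780032354
[[ 0.60575429 -0.09105036  0.012     ]
 [ 0.62376759  0.03413481  0.012     ]
 [ 0.74747605  0.01753212  0.012     ]
 [ 0.73047779 -0.10779169  0.012     ]] [ 0.67686893 -0.03679378  0.012     ]
```

View pics/w2z.png

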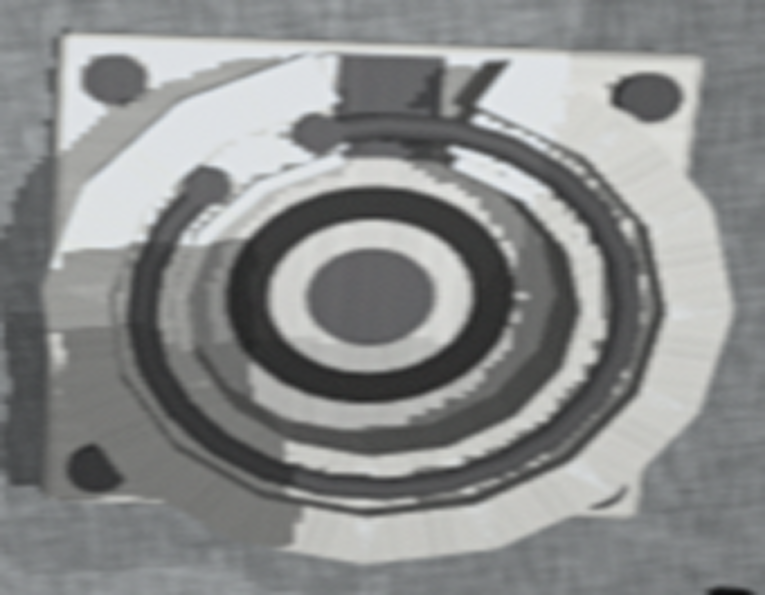

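View pics/hm.png

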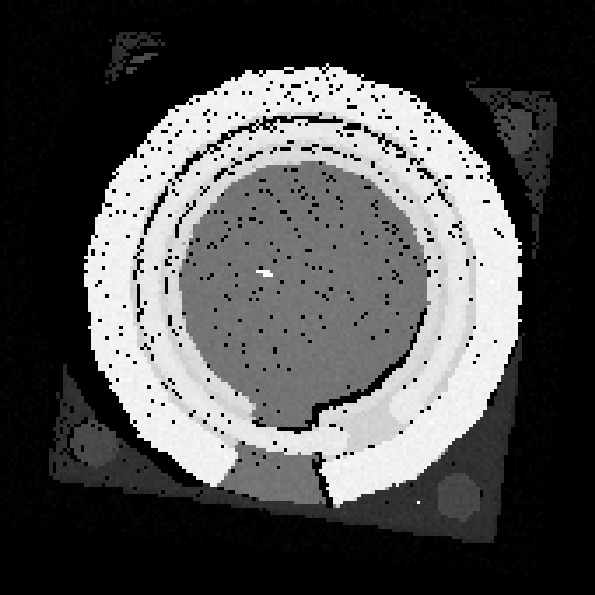

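```bash

python3 - <<'E'
from h import *
print(plan((0.56,-0.332,0.2),toolR(-5.3)))
E
```

```text
([58.6, 99.4, -267.2], [-0.01, 0.0, -0.002])
```

```bash
python3 -m pendant '[[87,[59,99,-267],[-0.01,0,0]],[87,[59,99,-267],[-0.01,0,0]],[87,[59,99,-267],[-0.01,0,0]],[87,[59,99,-267],[-0.01,0,0]],[87,[59,99,-267],[-0.01,0,0]],[87,[59,99,-267],[-0.01,0,0]],[87,[59,99,-267],[-0.01,0,0]],[87,[59,99,-267],[-0.01,0,0]],[87,[59,99,-267],[-0.01,0,0]],[87,[59,99,-267],[-0.01,0,0]]]'
python3 - <<'E'
from h import *
c=optics.read_camera('wrist'); save(c,'w3'); np.savez('pics/w3.npz',**c)
o=telemetry.get_obs(); print(np.round(o['tool_pos'],4))
im=c['image'];h=cv2.cvtColor(im,cv2.COLOR_BGR2HSV)
ys,xs=np.where((h[...,0]<18)&(h[...,1]>120)&(np.arange(480)[:,None]<300)&(abs(np.arange(640)-330)<120)); uv=np.c_[xs,ys]; P=world(c,uv); k=(P[:,2]>.023)&(P[:,2]<.03); Q=P[k]
print(len(Q),Q.mean(0),cv2.minAreaRect((Q[:,:2]*1000).astype(np.float32)))
E
```

```text
time_s: 4.68
tool_pos: [0.5606, -0.3317, 0.2013]
tool_rot: [-32.3, 89.8, 52.3]
force: [0.4, 1.0, 0.6]
grip_width: 0.0874
[ 0.5615 -0.3308  0.2012]
2935 [ 0.48606735 -0.3297121   0.0260393 ] ((487.163330078125, -330.06512451171875), (18.527984619140625, 81.64913940429688), 84.76607513427734)
```

View pics/w3.png

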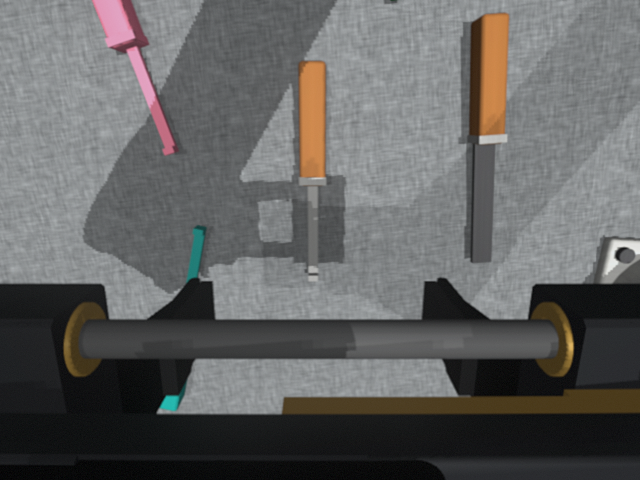

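```bash

python3 - <<'E'
from h import *
print(plan((0.5163,-0.3327,0.06),toolR(-5.2)),plan((0.5163,-0.3327,0.020),toolR(-5.2)))
E
```

```text
([141.1, 45.1, -6.3], [-0.001, 0.002, 0.002]) ([181.1, 45.2, -6.4], [-0.001, 0.002, 0.002])
```

```bash
python3 -m pendant '[[87,[41,45,-6],[0,0.002,0.002]],[87,[81,45,-6],[0,0.002,0.002]],[87,[121,45,-6],[0,0.002,0.002]],[87,[141,45,-6],[0,0.002,0.002]],[87,[155,45,-6],[0,0.002,0.002]],[87,[168,45,-6],[0,0.002,0.002]],[87,[176,45,-6],[0,0.002,0.002]],[87,[181,45,-6],[0,0.002,0.002]],[87,[181,45,-6],[0,0.002,0.002]]]'
python3 - <<'E'
from h import *
print(plan((0.5163,-0.3327,0.020),toolR(-5.2)))
E
```

```text
time_s: 5.48
tool_pos: [0.5161, -0.335, 0.0199]
tool_rot: [153.1, 89.9, -122.2]
force: [0.3, 1.1, 0.0]
grip_width: 0.0871
([-0.1, 0.1, 2.3], [-0.003, -0.002, -0.001])
```

```bash
python3 -m pendant '[[15,[0,0,2],[0,0,0]],[15,[0,0,2],[0,0,0]],[15,[0,0,2],[0,0,0]],[15,[0,0,2],[0,0,0]],[15,[0,0,2],[0,0,0]],[15,[0,0,2],[0,0,0]],[15,[0,0,2],[0,0,0]],[15,[0,0,2],[0,0,0]]]' 55
python3 -m pendant '[[0,[0,0,2],[0,0,0]],[0,[0,0,2],[0,0,0]],[0,[-20,0,2],[0,0,0]],[0,[-50,0,2],[0,0,0]],[0,[-80,0,2],[0,0,0]],[0,[-80,0,2],[0,0,0]]]' 55
python3 - <<'E'
from h import *
c=optics.read_camera('wrist'); save(c,'w4'); c=optics.read_camera('side'); save(c,'s4')
E
```

```text
time_s: 6.15
tool_pos: [0.5154, -0.3331, 0.0196]
tool_rot: [135.3, 89.8, -140.2]
force: [0.4, 0.5, 0.5]
grip_width: 0.0417
time_s: 6.65
tool_pos: [0.5189, -0.3334, 0.1055]
tool_rot: [-127.0, 89.5, -42.4]
force: [1.0, -0.9, 0.6]
grip_width: 0.0036
```

View pics/w4.png

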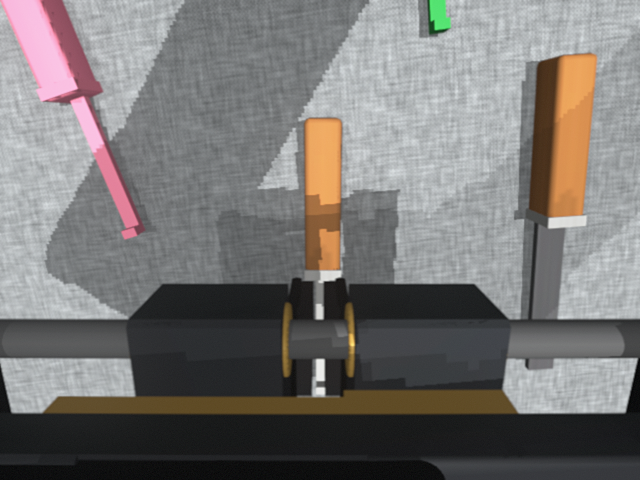

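View pics/s4.png

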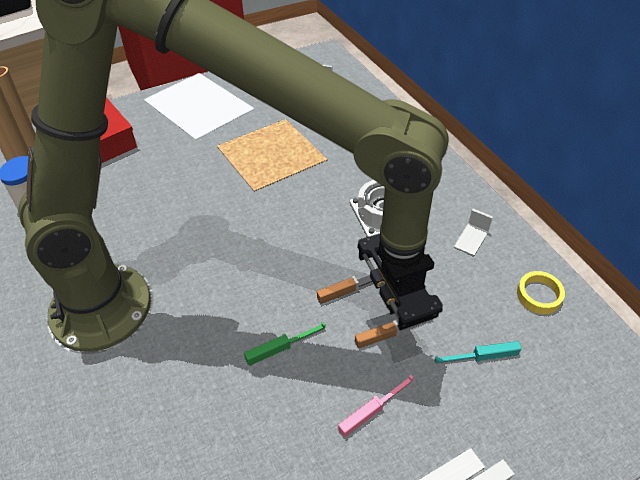

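```bash
python3 -m pendant '[[55,[-60,-60,0],[0,0,0]],[55,[-60,-60,0],[0,0,0]],[55,[-60,-60,0],[0,0,0]],[55,[-60,-60,0],[0,0,0]],[55,[-60,-60,0],[0,0,0]],[55,[-60,-60,0],[0,0,0]],[55,[-60,-60,0],[0,0,0]],[55,[-60,-60,0],[0,0,0]]]' 55
python3 - <<'E'
from h import *
c=optics.read_camera('wrist'); save(c,'w5')
im=c['image'];h=cv2.cvtColor(im,cv2.COLOR_BGR2HSV)
ys,xs=np.where((h[...,0]<18)&(h[...,1]>120)&(np.arange(480)[:,None]<300)&(abs(np.arange(640)-330)<120)); uv=np.c_[xs,ys]; P=world(c,uv); k=(P[:,2]>.02)&(P[:,2]<.03); Q=P[k]
print(len(Q),Q.mean(0),cv2.minAreaRect((Q[:,:2]*1000).astype(np.float32)))
o=telemetry.get_obs(); print(o['tool_pos'],o['grip_width'])
print(plan((0.5163,-0.3327,0.060),toolR(-5.2)))
print(plan((0.5163,-0.3327,0.020),toolR(-5.2)))
E
```

```text
time_s: 7.42
tool_pos: [0.5744, -0.3364, 0.1583]
tool_rot: [105.0, 89.8, -170.5]
force: [-0.2, -0.6, -0.3]
grip_width: 0.0465
4098 [ 0.48596563 -0.32916454  0.02599377] ((486.9217834472656, -329.2756652832031), (19.17118263244629, 81.92345428466797), 84.44141387939453)
[ 0.57471323 -0.33644787  0.15859861] 0.04988479854024974
([98.8, 58.2, -1.7], [-0.005, -0.001, -0.003])
([138.8, 58.0, -1.7], [-0.005, -0.001, -0.003])
```

View pics/w5.png

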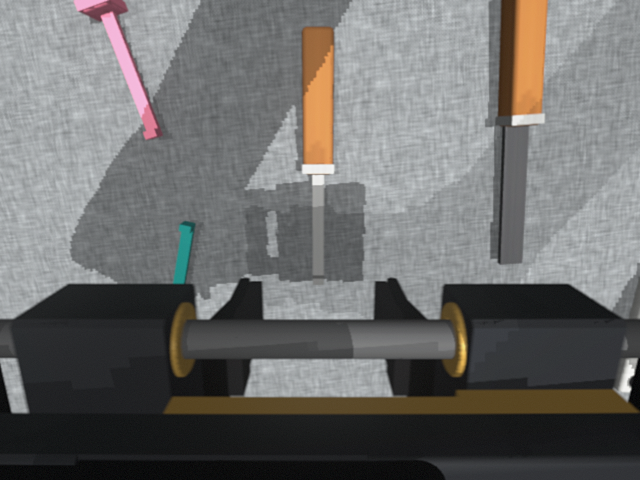

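```bash
python3 -m pendant '[[55,[20,30,-1],[-0.005,0,0]],[55,[45,58,-1],[-0.01,0,-0.003]],[55,[80,58,-1],[-0.01,0,-0.003]],[55,[110,58,-1],[-0.01,0,-0.003]],[55,[130,58,-1],[-0.01,0,-0.003]],[55,[139,58,-1],[-0.01,0,-0.003]],[55,[139,58,-1],[-0.01,0,-0.003]],[40,[139,58,-1],[-0.01,0,-0.003]],[20,[139,58,-1],[-0.01,0,-0.003]],[10,[139,58,-1],[-0.01,0,-0.003]]]' 55
python3 -m pendant '[[5,[0,0,0],[0,0,0]],[5,[0,0,0],[0,0,0]],[5,[0,0,0],[0,0,0]],[5,[0,0,0],[0,0,0]],[5,[0,0,0],[0,0,0]],[5,[0,0,0],[0,0,0]],[5,[0,0,0],[0,0,0]],[5,[0,0,0],[0,0,0]]]' 55
```

```text
time_s: 8.3
tool_pos: [0.5182, -0.3326, 0.0214]
tool_rot: [-134.2, 89.8, -49.0]
force: [-1.1, -0.8, -0.0]
grip_width: 0.0424
time_s: 8.97
tool_pos: [0.5177, -0.3322, 0.0208]
tool_rot: [-142.0, 89.9, -56.9]
force: [-0.7, 0.2, 3.5]
grip_width: 0.0198
```

```bash
python3 -m pendant '[[5,[-10,0,0],[0,0,0]],[5,[-25,0,0],[0,0,0]],[5,[-50,0,0],[0,0,0]],[5,[-70,0,0],[0,0,0]],[5,[-80,0,0],[0,0,0]],[5,[-80,0,0],[0,0,0]]]' 55
python3 - <<'E'
from h import *
print(plan((0.49,-0.010,0.10),toolR(-8)))
c=optics.read_camera('side'); save(c,'s6'); np.savez('pics/s6.npz',**c)
cv2.imwrite('pics/s6z.png',cv2.resize(c['image'][220:380,300:500],None,fx=4,fy=3.7,interpolation=cv2.INTER_CUBIC))
E
```

```text
time_s: 9.47
tool_pos: [0.5188, -0.3333, 0.1032]
tool_rot: [-123.8, 89.6, -38.7]
force: [0.1, -1.1, -0.2]
grip_width: 0.0195
([1.8, 56.1, 319.7], [0.055, -0.003, 0.005])
```

View pics/s6z.png

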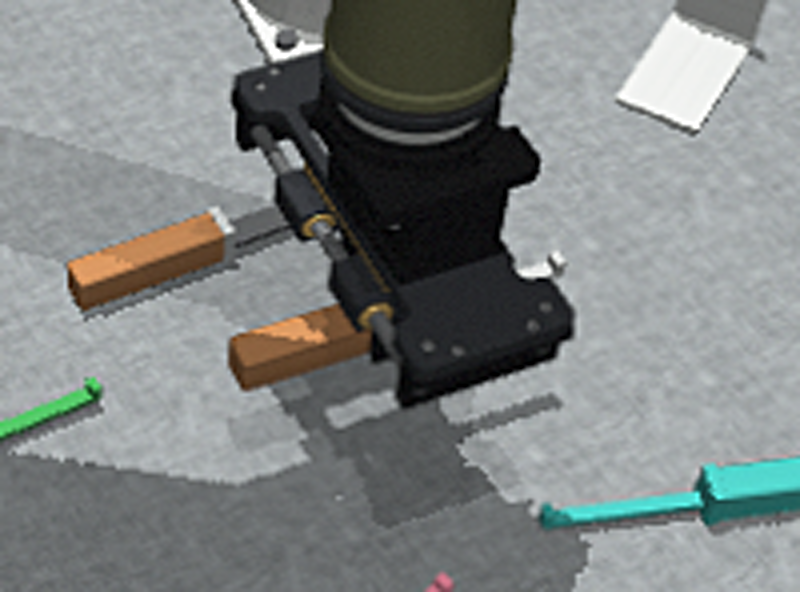

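```bash
python3 -m pendant '[[5,[2,10,30],[0.02,0,0]],[5,[2,20,70],[0.03,-0.003,0.005]],[5,[2,30,110],[0.055,-0.003,0.005]],[5,[2,56,320],[0.055,-0.003,0.005]],[5,[2,56,320],[0.055,-0.003,0.005]],[5,[2,56,320],[0.055,-0.003,0.005]],[5,[2,56,320],[0.055,-0.003,0.005]],[5,[2,56,320],[0.055,-0.003,0.005]],[5,[2,56,320],[0.055,-0.003,0.005]],[5,[2,56,320],[0.055,-0.003,0.005]]]'
python3 - <<'E'
from h import *
d=dict(np.load('pics/s6.npz')); 
off=np.array([0,0,0.])
def tip(tp,yaw,xg=26.9,nose=0):
    y=np.radians(yaw); p=np.array([np.cos(y),np.sin(y),0]); return tp+p*(122.5-xg)/1000+np.array([0,0,-20.8+18.5])/1000
t=tip(np.array([0.5188,-0.3333,0.1032]),-5.6); print('pred tip px',project(d,t),'seen 439.2,290.8')
c=optics.read_camera('side'); save(c,'s7'); np.savez('pics/s7.npz',**c)
o=telemetry.get_obs(); t=tip(o['tool_pos'],-8); print(o['tool_pos'],project(c,t),t)
print(plan((0.5067,-0.0124,0.1),toolR(-8)),plan((0.5067,-0.0124,0.0473),toolR(-8)))
t=optics.read_camera('top'); save(t,'t7');np.savez('pics/t7.npz',**t)
cv2.imwrite('pics/s7z.png',cv2.resize(c['image'][140:300,260:460],None,fx=4,fy=3.7,interpolation=cv2.INTER_CUBIC))
cv2.imwrite('pics/t7z.png',cv2.resize(t['image'][110:270,240:400],None,fx=4,fy=3.7,interpolation=cv2.INTER_CUBIC))
E
```

```text
time_s: 10.35
tool_pos: [0.4875, -0.005, 0.0964]
tool_rot: [81.4, 89.6, 163.8]
force: [0.1, -0.4, -1.5]
grip_width: 0.0194
pred tip px [[439.46613525 289.61281824]] seen 439.2,290.8
[ 0.48776952 -0.00765436  0.09664855] [[345.99094075 194.15640033]] [ 0.58243914 -0.02095931  0.09434855]
([-3.5, -19.4, -2.1], [0.003, -0.0, -0.006]) ([49.2, -19.7, -2.1], [0.003, -0.0, -0.006])
```

View pics/s7z.png

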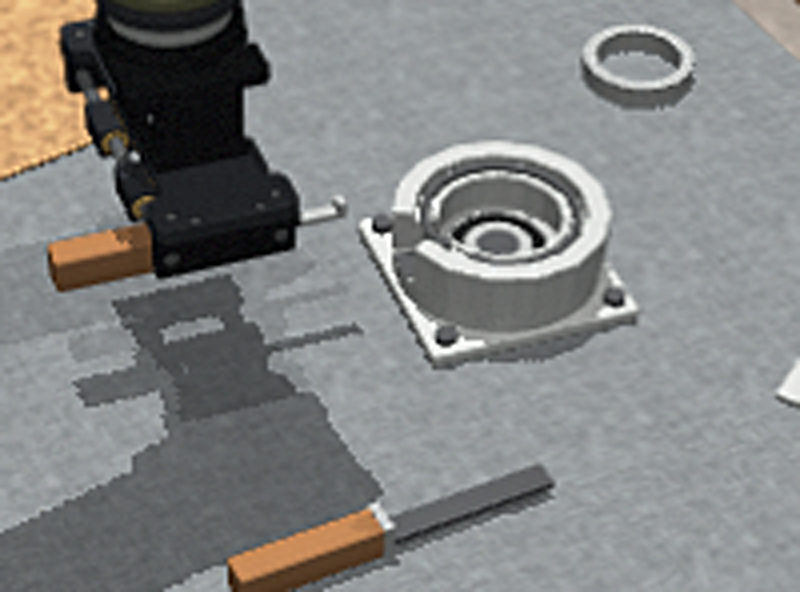

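View pics/t7z.png

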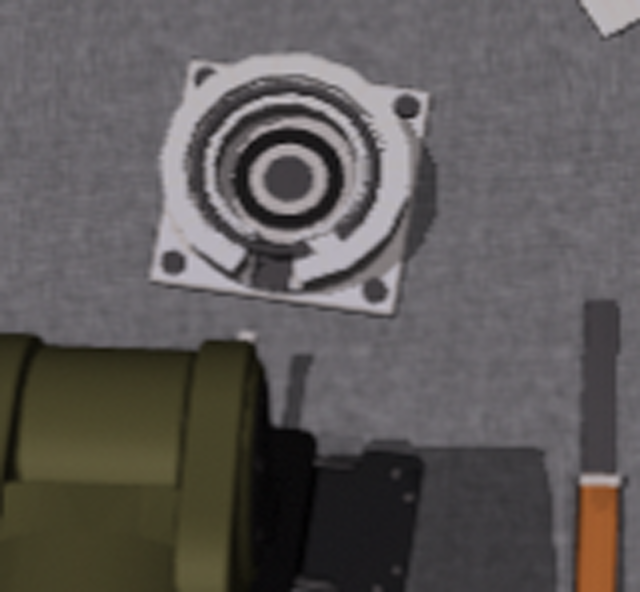

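```bash
python3 - <<'E'
from h import *
t=dict(np.load('pics/t7.npz')); print(project(t,[0.58243914,-0.02095931,0.09434855]), world(t,[[301.5,200.5]],.0943))
# housing centre in top camera vs wrist
print(project(t,[0.678,-0.0365,0.06]), project(t,[[0.678-.062*.99,-0.0365+.062*.139,0.06]]))
E
python3 -m pendant '[[5,[0,-5,-2],[0.003,0,-0.006]],[5,[10,-12,-2],[0.003,0,-0.006]],[5,[25,-18,-2],[0.003,0,-0.006]],[5,[40,-20,-2],[0.003,0,-0.006]],[5,[48,-20,-2],[0.003,0,-0.006]],[5,[48,-20,-2],[0.003,0,-0.006]],[5,[48,-20,-2],[0.003,0,-0.006]]]'
python3 - <<'E'
from h import *
c=optics.read_camera('side'); save(c,'s8'); np.savez('pics/s8.npz',**c)
t=optics.read_camera('top'); save(t,'t8');np.savez('pics/t8.npz',**t)
cv2.imwrite('pics/s8z.png',cv2.resize(c['image'][150:250,310:430],None,fx=6.6,fy=6,interpolation=cv2.INTER_CUBIC))
cv2.imwrite('pics/t8z.png',cv2.resize(t['image'][120:220,260:360],None,fx=6,fy=6,interpolation=cv2.INTER_CUBIC))
o=telemetry.get_obs(); print(o['tool_pos'],o['tool_rot'])
print(plan((0.5067,-0.0124,0.048),toolR(-8)),plan((0.5483,-0.0183,0.048),toolR(-8)))
E
```

```text
[[301.26420635 199.87931338]] [[ 0.58124758 -0.02142892  0.0943    ]]
[[311.04713459 154.76006588]] [[306.27207019 185.12448679]]
time_s: 11.03
tool_pos: [0.5077, -0.0146, 0.0495]
tool_rot: [-91.3, 89.9, -9.6]
force: [0.8, 0.1, -2.1]
grip_width: 0.0197
[ 0.5086093  -0.01381042  0.05046174] [-68.91260776  89.80921447  12.84771978]
([2.5, 2.1, 1.1], [-0.004, 0.001, 0.003]) ([2.6, -39.9, 1.2], [-0.004, 0.001, 0.003])
```

View pics/s8z.png

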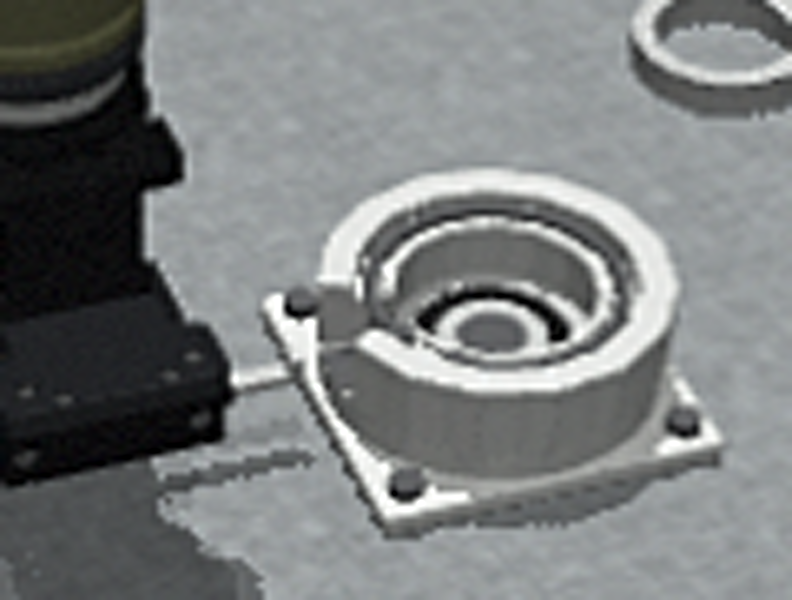

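View pics/t8z.png

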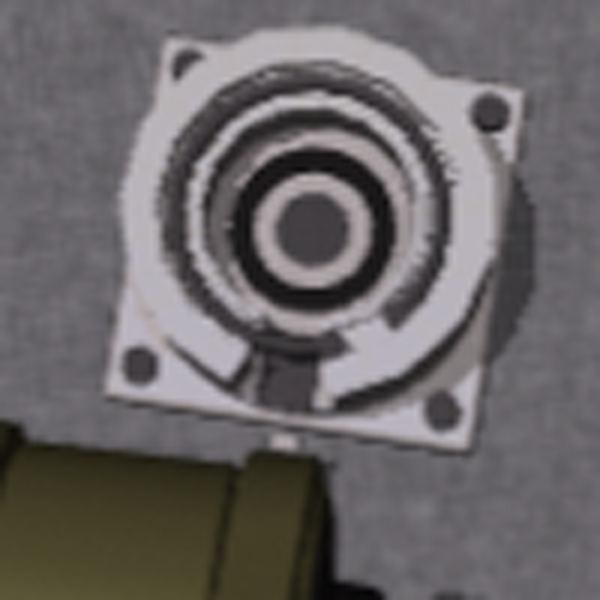

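```bash
python3 -m pendant '[[5,[1.5,2,1],[-0.004,0,0.003]],[5,[1.5,0,1],[-0.004,0,0.003]],[5,[1.5,-5,1],[-0.004,0,0.003]],[5,[1.5,-10,1],[-0.004,0,0.003]],[5,[1.5,-15,1],[-0.004,0,0.003]],[5,[1.5,-15,1],[-0.004,0,0.003]]]'
python3 - <<'E'
from h import *
o=[telemetry.get_obs()]
t=optics.read_camera('top'); save(t,'t9')
cv2.imwrite('pics/t9z.png',cv2.resize(t['image'][120:220,260:360],None,fx=6,fy=6,interpolation=cv2.INTER_CUBIC))
c=optics.read_camera('side'); save(c,'s9')
o.append(telemetry.get_obs()); print([(x['tool_pos'].round(4),x['force'].round(1)) for x in o])
cv2.imwrite('pics/s9z.png',cv2.resize(c['image'][150:250,310:430],None,fx=6.6,fy=6,interpolation=cv2.INTER_CUBIC))
print(plan((0.5483,-0.0183,0.048),toolR(-8)))
E
```

```text
time_s: 11.63
tool_pos: [0.5247, -0.0145, 0.0487]
tool_rot: [-48.0, 89.9, 34.1]
force: [0.2, 0.2, -1.1]
grip_width: 0.0194
[(array([ 0.5247, -0.0145,  0.0487]), array([ 0.2,  0.2, -1.1])), (array([ 0.5234, -0.0145,  0.0483]), array([-0.3, -0.5, -2. ]))]
([0.2, -25.2, -0.3], [0.001, 0.001, -0.001])
```

View pics/t9z.png

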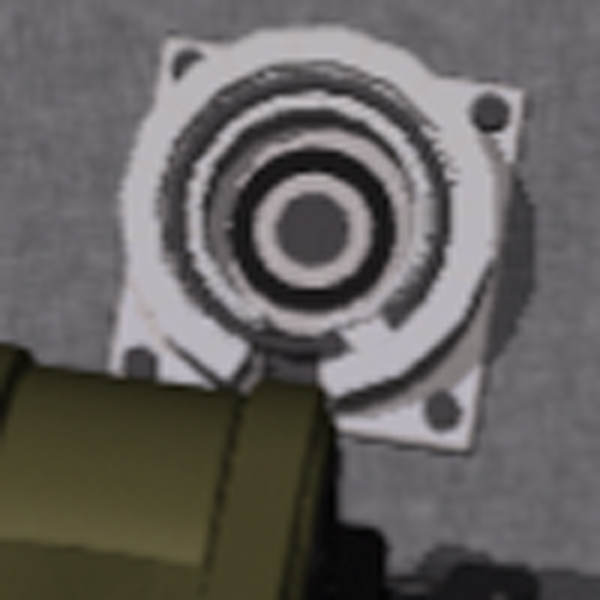

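View pics/s9z.png

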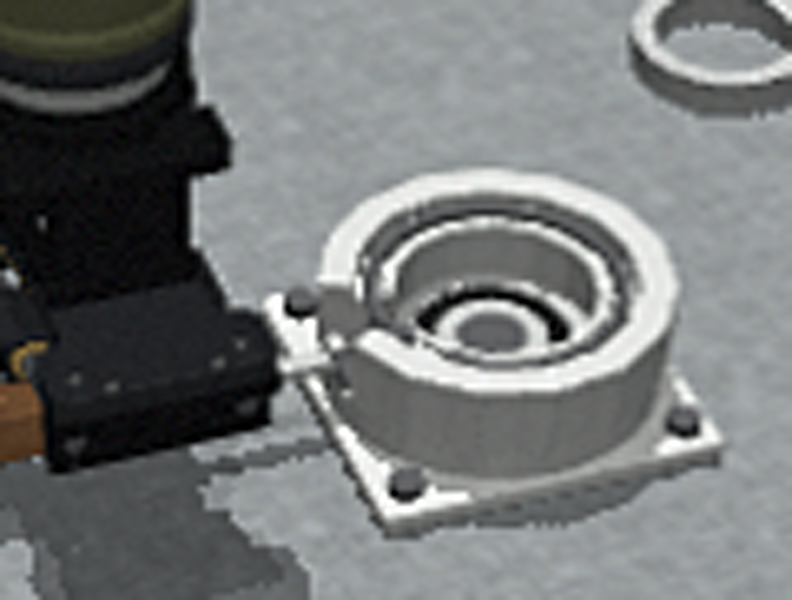

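Entering the slot cleanly; continue to full depth.

```bash
python3 -m pendant '[[5,[0,-6,0],[0,0,0]],[5,[0,-12,0],[0,0,0]],[5,[0,-18,0],[0,0,0]],[5,[0,-25,0],[0,0,0]],[5,[0,-25,0],[0,0,0]],[5,[0,-25,0],[0,0,0]]]'
python3 - <<'E'
from h import *
o=[telemetry.get_obs()]
t=optics.read_camera('top'); save(t,'t10')
cv2.imwrite('pics/t10z.png',cv2.resize(t['image'][120:220,260:360],None,fx=6,fy=6,interpolation=cv2.INTER_CUBIC))
c=optics.read_camera('side'); save(c,'s10')
o.append(telemetry.get_obs()); print([(x['tool_pos'].round(4),x['force'].round(1)) for x in o])
cv2.imwrite('pics/s10z.png',cv2.resize(c['image'][150:250,310:430],None,fx=6.6,fy=6,interpolation=cv2.INTER_CUBIC))
print(plan((0.5483,-0.0183,0.048),toolR(-8)))
E
```

```text
time_s: 12.23
tool_pos: [0.5483, -0.018, 0.0482]
tool_rot: [62.3, 89.9, 144.3]
force: [-0.3, 0.0, -2.2]
grip_width: 0.0194
[(array([ 0.5483, -0.018 ,  0.0482]), array([-0.3,  0. , -2.2])), (array([ 0.5476, -0.0179,  0.0481]), array([-0.6,  0. , -0.8]))]
([0.1, -0.7, -0.3], [0.001, 0.001, -0.002])
```

View pics/t10z.png

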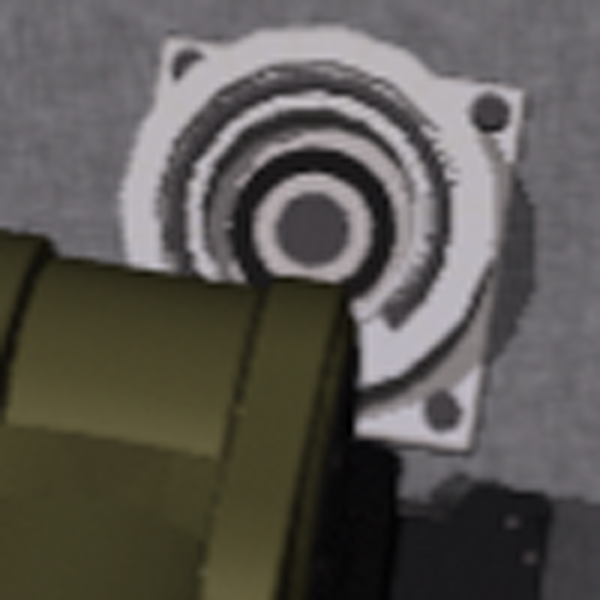

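View pics/s10z.png

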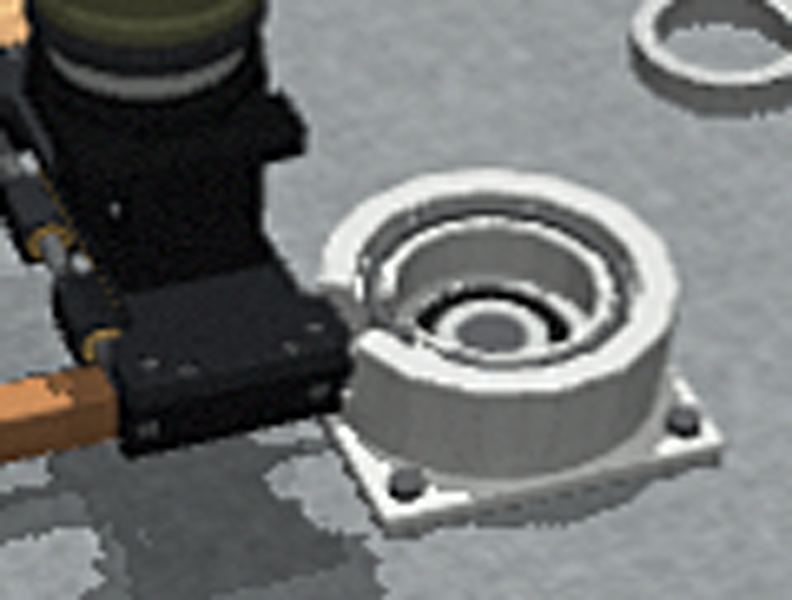

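```bash
python3 -m pendant '[[5,[0,-3,0],[0,0,0]],[5,[-4,-3,0],[0,0,0]],[5,[-9,-3,0],[0,0,0]],[5,[-14,-3,0],[0,0,0]],[5,[-19,-3,0],[0,0,0]],[5,[-25,-3.5,0],[0,0,0]],[5,[-31,-4,0],[0,0,0]],[5,[-37,-5,0],[0,0,0]],[5,[-37,-5,0],[0,0,0]]]'
python3 - <<'E'
from h import *
o=[telemetry.get_obs()]
t=optics.read_camera('top'); save(t,'t11')
cv2.imwrite('pics/t11z.png',cv2.resize(t['image'][120:220,260:360],None,fx=6,fy=6,interpolation=cv2.INTER_CUBIC))
c=optics.read_camera('side'); save(c,'s11')
o.append(telemetry.get_obs()); print([(x['tool_pos'].round(4),x['force'].round(1)) for x in o])
cv2.imwrite('pics/s11z.png',cv2.resize(c['image'][150:250,310:430],None,fx=6.6,fy=6,interpolation=cv2.INTER_CUBIC))
E
```

```text
time_s: 13.08
tool_pos: [0.5541, -0.0186, 0.0869]
tool_rot: [-43.1, 89.9, 39.0]
force: [0.6, 0.3, -1.3]
grip_width: 0.0196
[(array([ 0.5541, -0.0186,  0.0869]), array([ 0.6,  0.3, -1.3])), (array([ 0.5531, -0.0185,  0.0857]), array([ 0.2,  0.7, -1.4]))]
```

View pics/t11z.png

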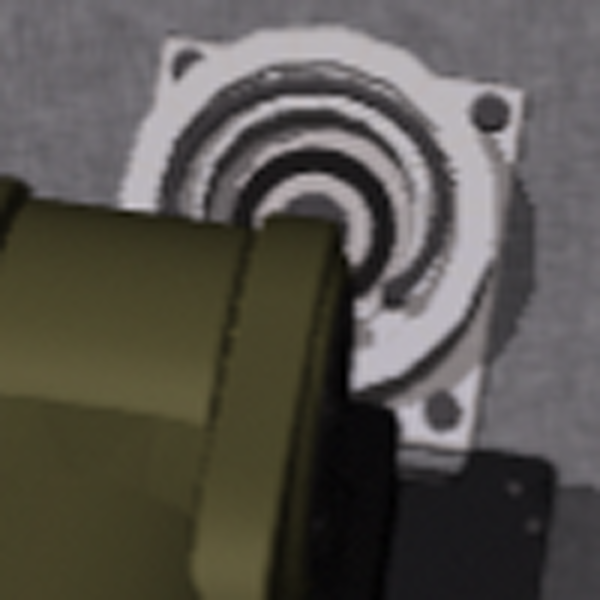

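View pics/s11z.png

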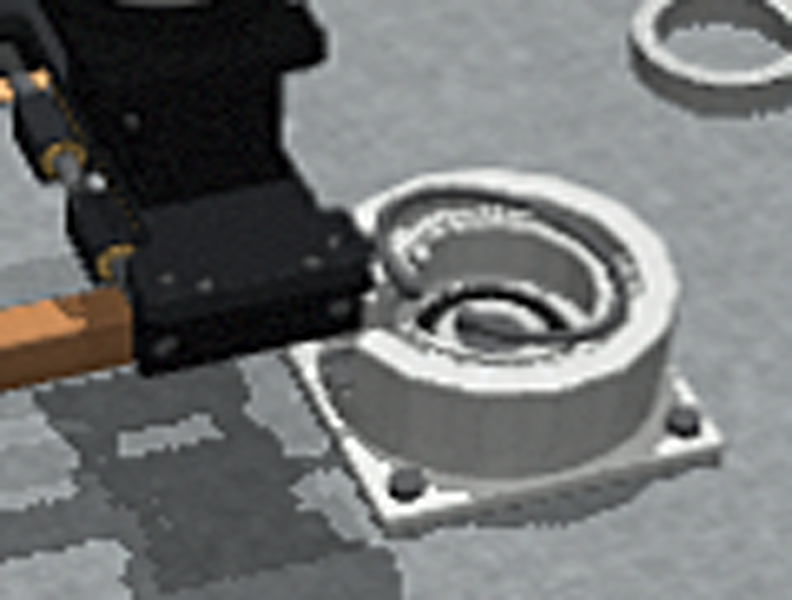

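```bash
python3 -m pendant '[[5,[-5,-1,0],[0,0,0]],[5,[-10,-3,0],[0,0,0]],[5,[-15,-5,0],[0,0,0]],[5,[-18,-6.5,0],[0,0,0]],[5,[-18,-6.5,0],[0,0,0]],[5,[-18,-6.5,0],[0,0,0]],[5,[-18,-6.5,0],[0,0,0]],[5,[-18,-6.5,0],[0,0,0]],[5,[-18,-6.5,0],[0,0,0]],[5,[-18,-6.5,0],[0,0,0]]]'
python3 - <<'E'
from h import *
o=[telemetry.get_obs()]
c=optics.read_camera('side'); save(c,'s12')
o.append(telemetry.get_obs()); print([(x['tool_pos'].round(4),x['force'].round(1)) for x in o])
cv2.imwrite('pics/s12z.png',cv2.resize(c['image'][150:250,310:430],None,fx=6.6,fy=6,interpolation=cv2.INTER_CUBIC))
E
```

```text
time_s: 14.02
tool_pos: [0.5591, -0.0194, 0.1031]
tool_rot: [55.5, 89.9, 137.5]
force: [0.3, -0.9, -2.0]
grip_width: 0.0198
[(array([ 0.5591, -0.0194,  0.1031]), array([ 0.3, -0.9, -2. ])), (array([ 0.5592, -0.0195,  0.1031]), array([ 0.4, -0.6, -1. ]))]
```

View pics/s12z.png

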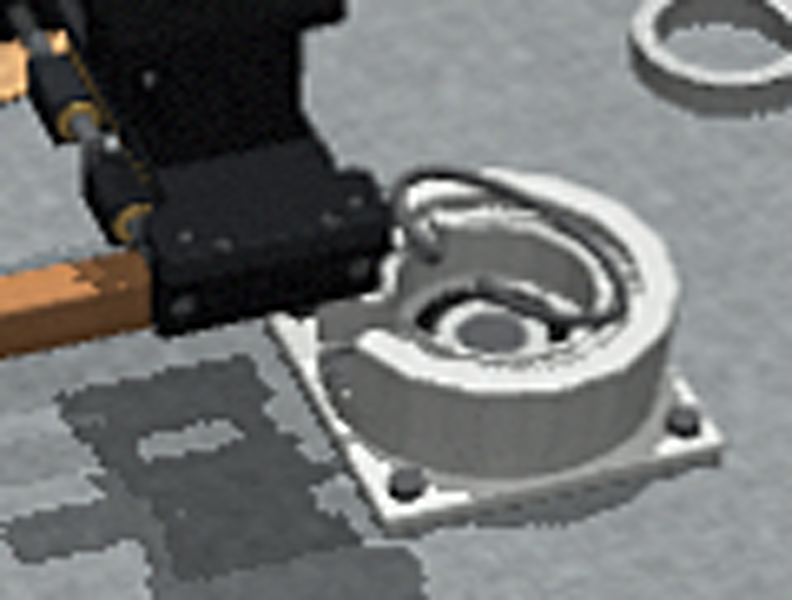

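```bash
python3 -m pendant '[[5,[-5,-3,0],[0,0,0]],[5,[-9,-6,0],[0,0,0]],[5,[-13,-9,0],[0,0,0]],[5,[-17,-12,0],[0,0,0]],[5,[-21,-15.5,0],[0,0,0]],[5,[-25,-19.5,0],[0,0,0]],[5,[-29,-24,0],[0,0,0]],[5,[-32,-28,0],[0,0,0]],[5,[-35,-33,0],[0,0,0]],[5,[-39,-39,0],[0,0,0]]]'
python3 - <<'E'
from h import *
o=[telemetry.get_obs()]
c=optics.read_camera('side'); save(c,'s13')
o.append(telemetry.get_obs()); print([(x['tool_pos'].round(4),x['force'].round(1)) for x in o])
cv2.imwrite('pics/s13z.png',cv2.resize(c['image'][150:250,310:430],None,fx=6.6,fy=6,interpolation=cv2.INTER_CUBIC))
E
```

```text
time_s: 14.9
tool_pos: [0.5982, -0.0249, 0.1423]
tool_rot: [60.6, 89.9, 142.7]
force: [0.5, 0.4, -1.8]
grip_width: 0.0196
[(array([ 0.5982, -0.0249,  0.1423]), array([ 0.5,  0.4, -1.8])), (array([ 0.6   , -0.0251,  0.1433]), array([ 2.1, -1.3, -1.3]))]
```

View pics/s13z.png

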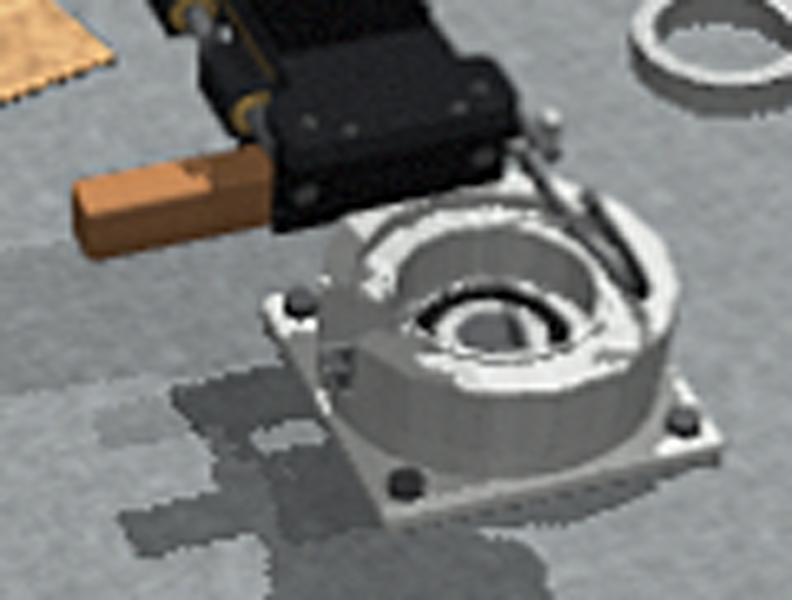

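```bash
python3 -m pendant '[[5,[-3,-6,0],[0,0,0]],[5,[-5,-11,0],[0,0,0]],[5,[-7,-16,0],[0,0,0]],[5,[-9,-21,0],[0,0,0]],[5,[-12,-26,0],[0,0,0]],[5,[-16,-30,0],[0,0,0]],[5,[-21,-33,0],[0,0,0]],[5,[-27,-35,0],[0,0,0]],[5,[-33,-35,0],[0,0,0]],[5,[-39,-35,0],[0,0,0]]]'
python3 - <<'E'
from h import *
o=[telemetry.get_obs()]
c=optics.read_camera('side'); save(c,'s14')
o.append(telemetry.get_obs()); print([(x['tool_pos'].round(4),x['force'].round(1)) for x in o])
cv2.imwrite('pics/s14z.png',cv2.resize(c['image'][130:230,320:440],None,fx=6.6,fy=6,interpolation=cv2.INTER_CUBIC))
E
```

```text
time_s: 15.78
tool_pos: [0.6327, -0.0299, 0.182]
tool_rot: [36.1, 89.9, 118.1]
force: [-0.2, -0.5, -1.3]
grip_width: 0.0197
[(array([ 0.6327, -0.0299,  0.182 ]), array([-0.2, -0.5, -1.3])), (array([ 0.6334, -0.0299,  0.1834]), array([ 0.9, -0.4, -1.5]))]
```

View pics/s14z.png

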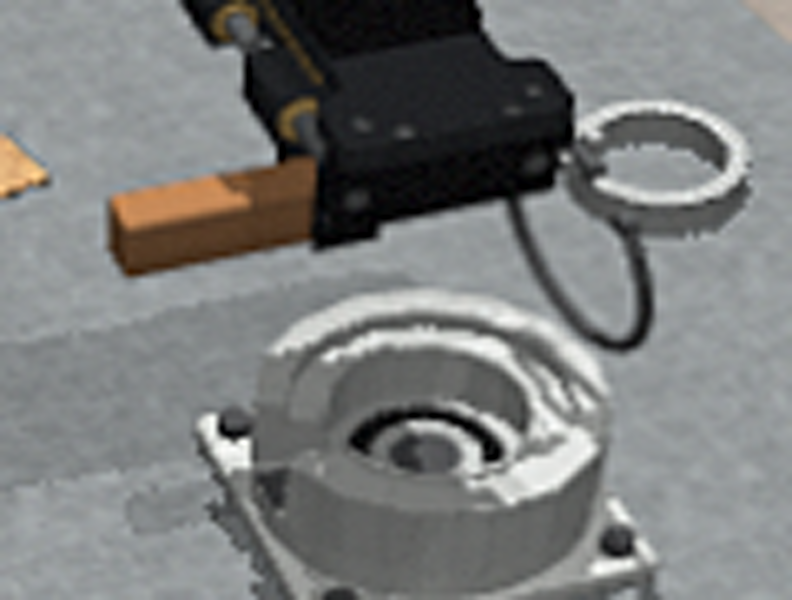

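```bash
python3 - <<'E'
from h import *
print(plan((0.483,0.297,0.19),toolR(7)))
E
```

```text
([-6.3, 194.2, 302.9], [-0.261, 0.001, 0.002])
```

```bash
python3 -m pendant '[[5,[-2,4,6],[-0.005,0,0]],[5,[-4,10,15],[-0.013,0,0]],[5,[-6,17,27],[-0.023,0,0]],[5,[-6,25,40],[-0.035,0,0]],[5,[-6,34,54],[-0.047,0,0]],[5,[-6,43,68],[-0.06,0,0]],[5,[-6,52,82],[-0.072,0,0]],[5,[-6,61,96],[-0.085,0,0]],[5,[-6,70,110],[-0.097,0,0.001]],[5,[-6,79,124],[-0.11,0,0.001]]]'
python3 - <<'E'
from h import *
c=optics.read_camera('side'); save(c,'s15')
print(plan((0.483,0.297,0.19),toolR(7)))
cv2.imwrite('pics/s15z.png',cv2.resize(c['image'][80:230,260:440],None,fx=4.4,fy=4,interpolation=cv2.INTER_CUBIC))
E
```

```text
time_s: 16.67
tool_pos: [0.5707, 0.1057, 0.1874]
tool_rot: [56.6, 89.9, 145.1]
force: [0.1, -0.1, -2.2]
grip_width: 0.0196
([-1.7, 90.4, 184.9], [-0.144, 0.004, -0.003])
```

View pics/s15z.png

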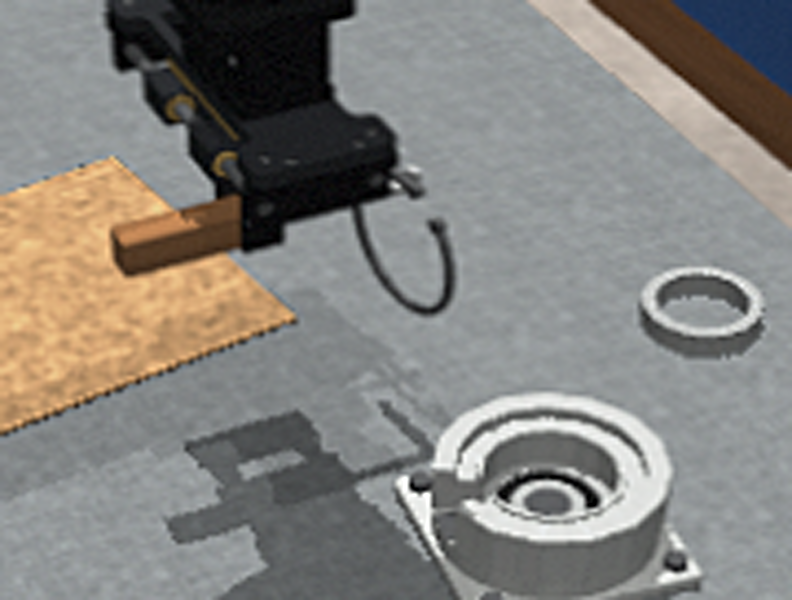

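```bash
python3 -m pendant '[[5,[-1,5,10],[-0.01,0,0]],[5,[-1,12,24],[-0.025,0,0]],[5,[-1,20,41],[-0.04,0,0]],[5,[-1,29,59],[-0.055,0,0]],[5,[-1,38,78],[-0.07,0,0]],[5,[-1,48,98],[-0.085,0,0]],[5,[-1,57,117],[-0.1,0,0]],[5,[-1,66,135],[-0.115,0,0]],[5,[-1,74,151],[-0.125,0,0]],[5,[-1,81,165],[-0.135,0,0]]]'
python3 -m pendant '[[5,[-1,4,8],[-0.006,0,0]],[5,[-1,7,14],[-0.01,0,0]],[5,[-1,9,18],[-0.012,0,0]],[5,[-1,9,20],[-0.012,0,0]],[5,[-1,9,20],[-0.012,0,0]],[5,[-1,9,20],[-0.012,0,0]]]'
python3 - <<'E'
from h import *
c=optics.read_camera('side'); save(c,'s16')
print(plan((0.483,0.297,0.19),toolR(7)),plan((0.483,0.297,0.106),toolR(7)))
cv2.imwrite('pics/s16z.png',cv2.resize(c['image'][50:200,200:380],None,fx=4.4,fy=4,interpolation=cv2.INTER_CUBIC))
E
```

```text
time_s: 17.55
tool_pos: [0.4942, 0.2734, 0.1887]
tool_rot: [47.9, 89.9, 144.2]
force: [-0.1, -0.3, -2.9]
grip_width: 0.0198
time_s: 18.05
tool_pos: [0.4849, 0.2892, 0.1898]
tool_rot: [57.6, 89.9, 154.3]
force: [0.1, -0.2, -1.6]
grip_width: 0.0197
([-0.2, 1.0, 8.0], [-0.006, 0.001, -0.001]) ([83.8, 0.9, 7.9], [-0.006, 0.001, -0.001])
```

View pics/s16z.png

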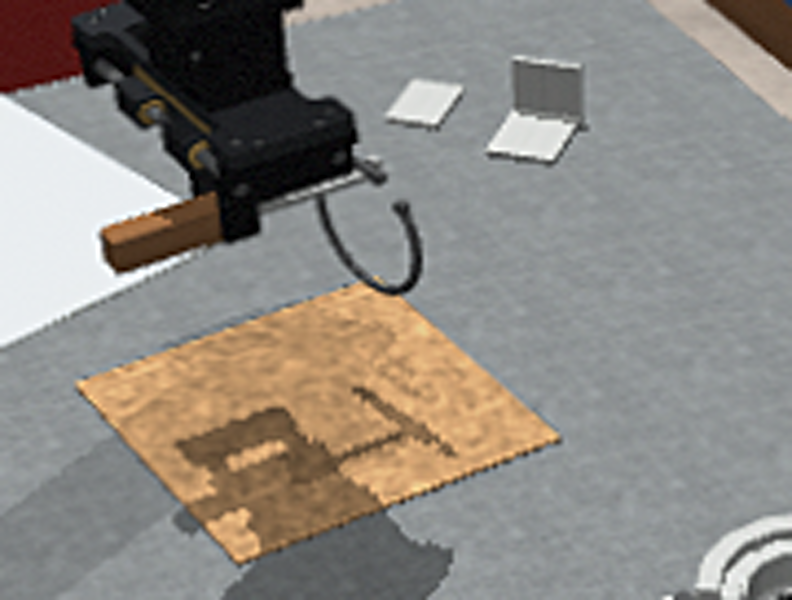

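```bash
python3 -m pendant '[[5,[5,1,3],[-0.006,0,0]],[5,[14,1,6],[-0.006,0,0]],[5,[25,1,8],[-0.006,0,0]],[5,[37,1,8],[-0.006,0,0]],[5,[49,1,8],[-0.006,0,0]],[5,[60,1,8],[-0.006,0,0]],[5,[68,1,8],[-0.006,0,0]],[5,[73,1,8],[-0.006,0,0]],[5,[76,1,8],[-0.006,0,0]],[5,[76,1,8],[-0.006,0,0]]]'
python3 - <<'E'
from h import *
c=optics.read_camera('side'); save(c,'s17')
print(telemetry.get_obs()['force'],plan((0.483,0.297,0.106),toolR(7)))
cv2.imwrite('pics/s17z.png',cv2.resize(c['image'][70:200,200:360],None,fx=5,fy=4.6,interpolation=cv2.INTER_CUBIC))
E
```

```text
time_s: 18.93
tool_pos: [0.4821, 0.2979, 0.1131]
tool_rot: [70.1, 89.9, 167.2]
force: [-0.2, 0.4, -1.8]
grip_width: 0.0195
[ 0.7558821   0.79154902 -1.44122516] ([7.8, -0.5, -1.2], [0.002, 0.001, -0.002])
```

View pics/s17z.png

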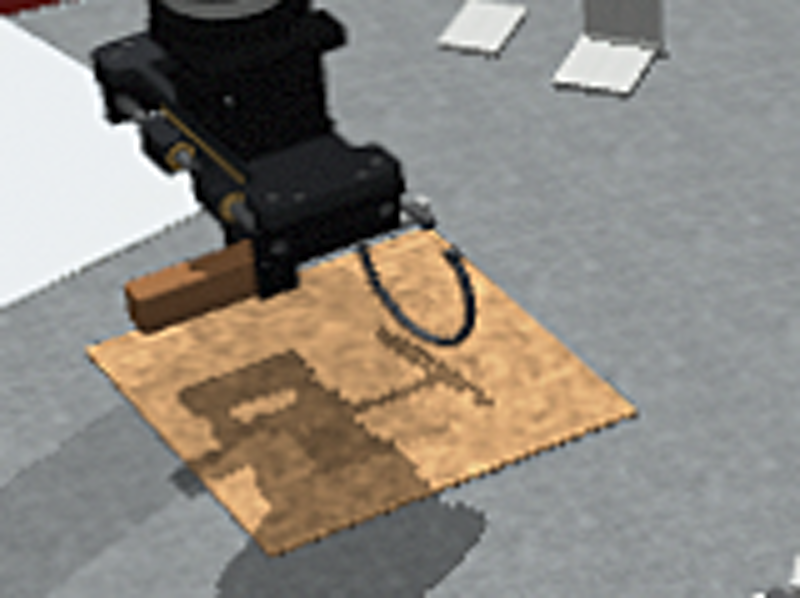

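```bash
python3 -m pendant '[[5,[6,0,0],[0,0,0]],[5,[11,3,0],[0,0,0]],[5,[12.5,10,0],[0,0,0]],[5,[14,17,0],[0,0,0]],[5,[16,24,0],[0,0,0]],[5,[18,30,0],[0,0,0]],[5,[21,36,0],[0,0,0]],[5,[24,42,0],[0,0,0]],[5,[27,46,0],[0,0,0]],[5,[29,48,0],[0,0,0]]]'
python3 - <<'E'
from h import *
c=optics.read_camera('side'); save(c,'s18')
o=telemetry.get_obs();print(o['tool_pos'],o['force'])
cv2.imwrite('pics/s18z.png',cv2.resize(c['image'][70:200,200:360],None,fx=5,fy=4.6,interpolation=cv2.INTER_CUBIC))
E
```

```text
time_s: 19.82
tool_pos: [0.4336, 0.2921, 0.0845]
tool_rot: [59.4, 89.8, 156.6]
force: [-0.3, 0.4, -1.7]
grip_width: 0.0196
[0.43338694 0.29197553 0.0841354 ] [-0.75897872 -0.31214729 -2.20260181]
```

View pics/s18z.png

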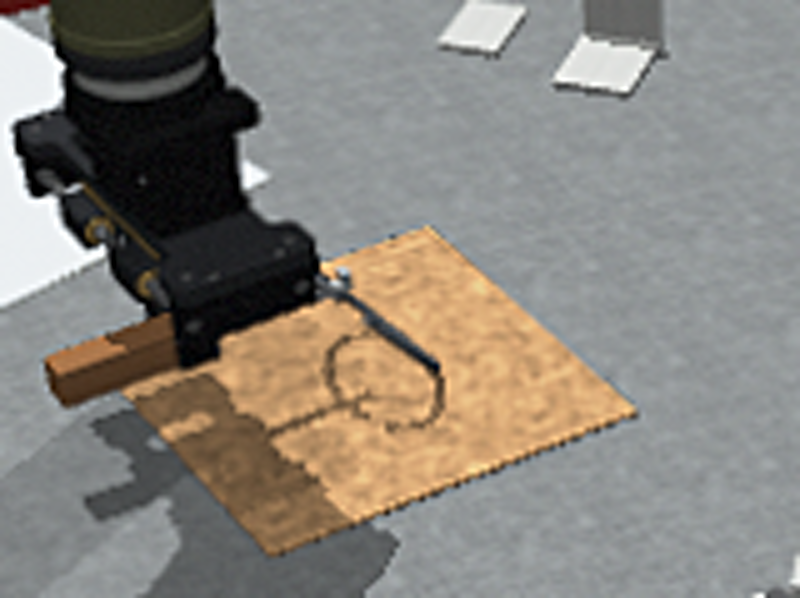

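```bash
python3 -m pendant '[[5,[3,6,0],[0,0,0]],[5,[7,12,0],[0,0,0]],[5,[13,18,0],[0,0,0]],[5,[20,24,0],[0,0,0]],[5,[28,28,0],[0,0,0]],[5,[36,32,0],[0,0,0]],[5,[44,35,0],[0,0,0]],[5,[51,37,0],[0,0,0]],[5,[56,38,0],[0,0,0]],[5,[58,38,0],[0,0,0]]]'
python3 - <<'E'
from h import *
c=optics.read_camera('side'); save(c,'s19')
o=telemetry.get_obs();print(o['tool_pos'],o['force'])
cv2.imwrite('pics/s19z.png',cv2.resize(c['image'][70:200,200:360],None,fx=5,fy=4.6,interpolation=cv2.INTER_CUBIC))
E
```

```text
time_s: 20.7
tool_pos: [0.3961, 0.2871, 0.0258]
tool_rot: [82.1, 89.8, 179.3]
force: [0.7, -0.0, -1.9]
grip_width: 0.0195
[0.39634271 0.28711818 0.0259573 ] [ 0.21762048 -0.64549359 -2.13525619]
```

View pics/s19z.png

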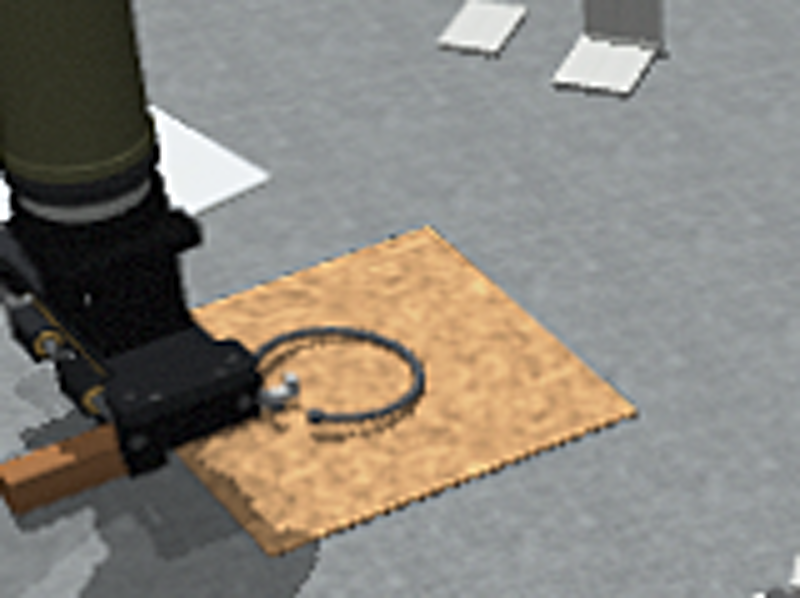

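```bash
python3 -m pendant '[[5,[2,0,0],[0,0,0]],[5,[4,0,0],[0,0,0]],[5,[4.5,0,0],[0,0,0]],[5,[4.5,0,0],[0,0,0]]]'
python3 - <<'E'
from h import *
c=optics.read_camera('side'); save(c,'s20')
o=telemetry.get_obs();print(o['tool_pos'],o['force'])
cv2.imwrite('pics/s20z.png',cv2.resize(c['image'][70:200,200:360],None,fx=5,fy=4.6,interpolation=cv2.INTER_CUBIC))
print(world(c,[[267,151.5],[200+122/5,70+458/4.6]],0.01), env.tip_reach)
E
```

```text
time_s: 21.08
tool_pos: [0.397, 0.2876, 0.0225]
tool_rot: [39.2, 89.9, 136.3]
force: [0.6, -0.6, -1.5]
grip_width: 0.0196
[0.39706034 0.28767097 0.02262623] [ 0.42848605  0.56870292 -1.38780629]
[[0.51639211 0.30289189 0.01      ]
 [0.38921705 0.28558878 0.01      ]] 0.017
```

View pics/s20z.png

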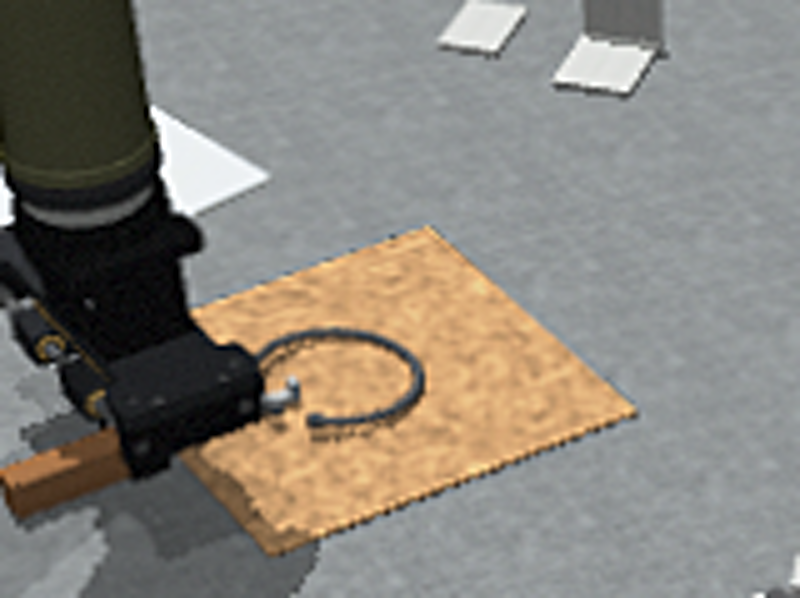

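```bash
python3 -m pendant '[[5,[1,0,0],[0,0,0]],[30,[1,0,0],[0,0,0]],[40,[1,0,0],[0,0,0]],[50,[1,0,0],[0,0,0]],[50,[1,0,0],[0,0,0]],[50,[1,0,0],[0,0,0]],[50,[1,0,0],[0,0,0]],[50,[1,0,0],[0,0,0]]]' 
python3 -m pendant '[[50,[-5,0,0],[0,0,0]],[50,[-15,0,0],[0,0,0]],[50,[-30,0,0],[0,0,0]],[50,[-60,0,0],[0,0,0]],[50,[-100,0,0],[0,0,0]],[50,[-140,0,0],[0,0,0]],[50,[-150,0,-60],[0,0,0]],[50,[-150,0,-100],[0,0,0]],[50,[-150,0,-120],[0,0,0]],[50,[-150,0,-120],[0,0,0]]]' 
python3 - <<'E'
from h import *
c=optics.read_camera('side'); save(c,'s21')
o=telemetry.get_obs();print(o['tool_pos'],o['grip_width'])
cv2.imwrite('pics/s21z.png',cv2.resize(c['image'][70:200,170:330],None,fx=5,fy=4.6,interpolation=cv2.INTER_CUBIC))
t=optics.read_camera('top'); save(t,'t21')
cv2.imwrite('pics/t21z.png',cv2.resize(t['image'][160:320,80:240],None,fx=4,fy=3.7,interpolation=cv2.INTER_CUBIC))
E
```

```text
time_s: 21.8
tool_pos: [0.3968, 0.2876, 0.0215]
tool_rot: [45.1, 89.9, 142.2]
force: [-0.6, -1.1, -0.5]
grip_width: 0.0487
time_s: 22.63
tool_pos: [0.4136, 0.1609, 0.1729]
tool_rot: [-0.9, 90.0, 95.7]
force: [-0.2, 0.1, -0.7]
grip_width: 0.0496
[0.41289993 0.16470812 0.17267423] 0.04960491614992967
```

View pics/s21z.png

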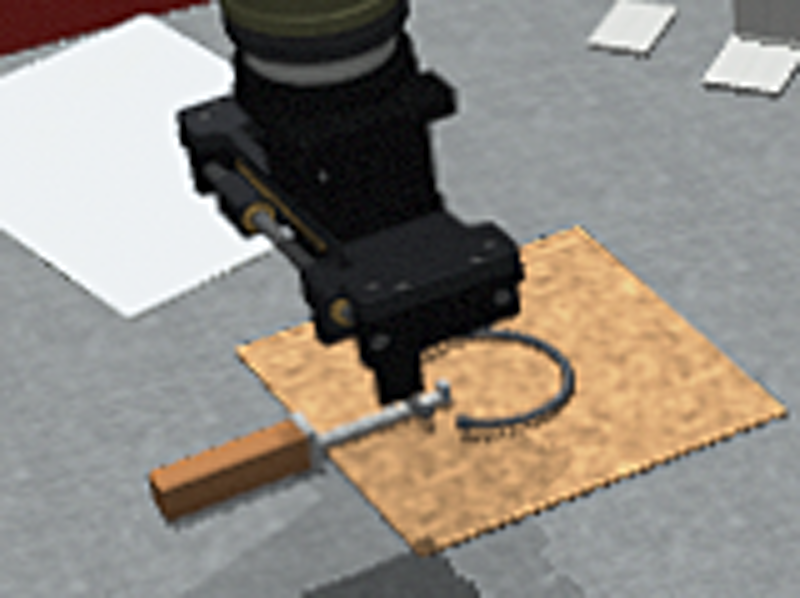

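View pics/t21z.png

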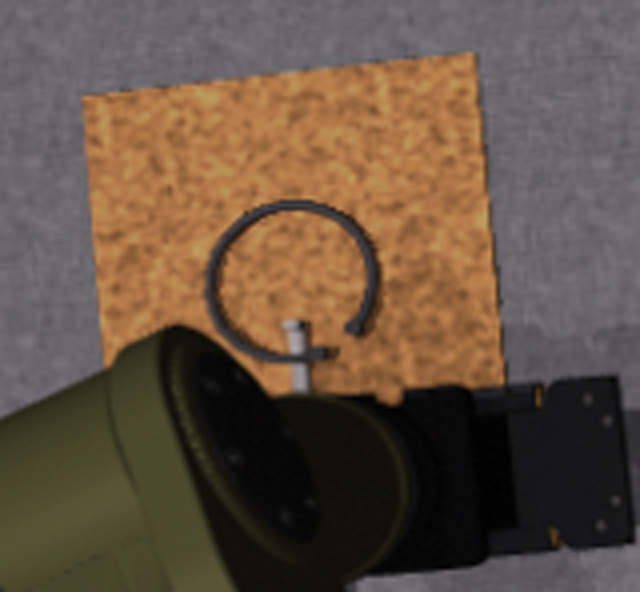

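```bash
python3 - <<'E'
from h import *
t=optics.read_camera('top')
print('ring',world(t,[[153.2,235.7]],.008),'mat .5275,.3025; z around', [world(t,[[80+a/4,160+b/3.7]])[0].round(4).tolist() for a,b in [(293,204),(210,280),(373,280),(280,355)]])
env.sign_off()
E
```

```text
ring [[0.51573279 0.2998959  0.008     ]] mat .5275,.3025; z around [[0.5594, 0.3006, 0.0096], [0.5149, 0.3429, 0.0149], [0.516, 0.2551, 0.0109], [0.4724, 0.3011, 0.0207]]
the job is handed in; nothing more can be done
```

I lifted the ring out of the housing with the pick and laid it on the mat, then put the pick down and handed the job in at about 23 s of the 51 s allowed. No verdict was reported.

- **Grasp:** My first try closed too slowly, so the gripper rose without the pick. The pick had not been disturbed, and the second grip held it by the handle.
- **Lift:** The tip went through the side slot without contact showing in the force readings. I raised the slot side of the ring to roughly 25 degrees and held it there for about half a second, as judged from the pictures and the commanded motion. Then I swung it up until it hung on the hook. The pictures show the fingers well clear of the ring throughout.
- **Laying down:** I carried the ring to the mat, set its lower edge down and pulled back so that it tipped flat.
- **Final check:** The ring's centre is about 12 mm from the mat's middle, and its wire tops measure 10 to 21 mm above the bench. It slopes about 7 degrees because its near edge rests on the pick's shank. All of it lies on the mat.
- **Pick and arm:** The handle is on the bench. The open gripper stands about 0.15 m above everything.

I did not check that the ring and pick were fully still with a second picture before handing in. Nothing moved in the pictures I compared.

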